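# Pack the cheese board and its spreader into the clip frame

## Task

Finish packing the empty clip frame: slide the loose wooden board over the bench into the frame's slot, through the mouth with the two steel clips, and push it fully home so that both clips spring shut behind it. Then lay the loose wooden spreader flat in the shaped pocket at the closed end of the same frame, its wide blade in the wide end of the pocket. Leave the packed frame's board and spreader and everything else on the bench where they are.

Things in the scene. Friction and masses are not known exactly. Their poses are not given: they have to be found in the camera images.
- frame: the EMPTY packing frame: brown wood, fixed to the bench, 124 mm wide, 226 mm long. Origin: on the bench at the middle of the slot, where the board's centre finally lies; +x: the way the board is pushed in, mouth to closed end; y across; z up. The slot has no floor (the board slides on the bench) and is 94 mm wide between rails 20 mm tall from x = -57 to +58 mm
- frame_mouth (a point): centre of the frame's open mouth, on the bench, 119 mm from its origin towards -x; axes as the frame's. The mouth is about 117 mm wide and narrows to 95 mm over 23 mm. Next come two steel leaf clips on upright pins at frame x = -94, y = +-50 mm; shut, they lean inwards, their ends at x = -58 mm with 76 mm between them
- frame_stop (a point): middle of the face against which the slot ends, on the bench, at frame x = +58 mm: side of a plinth 16 mm high, to x = +108 mm. Lips 15 to 20 mm above the bench cover 8 mm of the slot along either rail, so the board cannot go in from above. Clipped in, its rear edge is past the clip ends; it has a few mm of play along x (centre from about -2 to +3 mm)
- frame_pocket (a point): centre of the pocket floor on the empty frame's plinth, 16 mm above the bench, at frame x = +83 mm; axes as the frame's. The pocket lies across: narrow end (23 mm between walls) at +y, wide end (39 mm) at -y, end walls 116 mm apart. Walls rise 8 mm above its floor (24 mm above the bench), only where |y| > 31 mm: its middle is open on both sides for fingers
- frame_clip_l (a joint): empty frame's clip at +y (rad): 0 = shut, about 0.25 = pushed aside by the board, springs back by itself. Both clips together resist the board with about 3 to 8 N
- frame_clip_r (a joint): empty frame's clip at -y (rad), likewise
- board: the loose board, light wood with a burnt zigzag border along its long edges, 110 x 90 x 12 mm, about 85 g, lying flat on the bench in front of the frames. Origin: centre of its underside; x along its 110 mm length, which goes along the slot (either end first); z up. Meant to be pushed by its edges, not grasped
- spreader_mid (a point): centre of the loose wooden spreader, half-way up (6 mm above its underside) and half-way along. It is 110 mm long, 12 mm thick, flat; x axis from handle to blade. Handle 18 mm wide from x = -55 to +5 mm, blade 34 mm wide with a round end from x = +5 to +55 mm. About 35 g. Can be gripped across the handle anywhere from x = -30 to -5 mm
- spreader_tip (a point): round end of the spreader's blade, 55 mm from its centre, half-way up
- spreader: the same spreader; origin at the centre of its underside, axes as above
- frame_full: the other frame, of the same shape, already packed; leave its contents alone
- board2: board in the packed frame, same size as the loose one
- spreader2: spreader in the packed frame's pocket
- ring1: loose wooden napkin ring, 48 mm across, 30 mm tall, standing near the spreader
- ring2: loose wooden napkin ring, 48 mm across, 30 mm tall, far side of the bench
- ring3: loose wooden napkin ring, 48 mm across, 30 mm tall, far side of the bench
- pen: cork-handled burning pen lying on the bench, 140 mm long, 22 mm thick
- sandblock: cork sanding block 100 x 60 x 35 mm
- mug: white mug, 76 mm across, 90 mm tall, origin at the centre of its underside
- offcut: wooden offcut 140 x 30 x 20 mm
Not all that is in view belongs to the job. Leave any pink or turquoise look-alike of the spreader alone.

How it is judged (in metres and radians):
On the way, in this order (a step that is already met when the one before it is completed fails the run):
1. the board is fully in the empty frame's slot and both clips have sprung shut behind it (x of board in the frame of frame between -0.004 and 0.006 m and y of board in the frame of frame between -0.005 and 0.005 m and z of board in the frame of frame below 0.003 m and angle between the x axis of board and the x axis of frame, either way round below 0.08 rad and angle between board's own z axis and vertical below 0.05 rad and value of joint each of frame_clip_l, frame_clip_r below 0.1 rad), for 0.2 s.
2. the spreader lies flat in that frame's pocket, blade in the wide end (x of spreader_mid in the frame of frame_pocket between -0.005 and 0.005 m and y of spreader_mid in the frame of frame_pocket between -0.006 and 0.006 m and z of spreader_mid in the frame of frame_pocket between 0.003 and 0.009 m and angle between spreader's own z axis and vertical below 0.08 rad and angle between the x axis of spreader and the y axis of frame, either way round below 0.2 rad and y of spreader_tip in the frame of frame_pocket below -0.04 m), for 0.2 s.
At the end, for the whole second after the job is handed in: Board flat in the empty frame's slot, centre -4 to +6 mm along and within 5 mm across of the frame's origin, both clips under 0.1 rad; spreader flat on that frame's pocket floor, centre within 5 mm along and 6 mm across, blade in the wide end; both released and at rest (all of step 1 and all of step 2 and linear speed of each of board, spreader below 0.02 m/s and angular speed of each of board, spreader below 0.2 rad/s); the robot touches nothing.
It fails at once if the packed frame's board or spreader is moved by more than 8 mm (distance of any of board2, spreader2 from where it was at the start of the episode above 0.008 m).
It fails at once if another thing on the bench is moved by more than 20 mm (distance of any of ring1, ring2, ring3, pen, sandblock, mug, offcut from where it was at the start of the episode above 0.02 m).
It also fails if it takes over 67 s, if anything falls off the work surface, if the arm or the gripper's body presses on something with over 40 N, if the wrist force passes 120 N, or if a joint passes its speed limit or range.

## Robot

A 6-joint arm with a two-finger parallel gripper is mounted at the origin on the work surface. World frame = base frame: x ahead of the robot, y to its left, z up, the work surface at z = 0. Lengths are in m, angles in degrees, forces in N, time in s.
With the tool pointing down it reaches from about 0.25 to 0.725 m from the base axis. Payload 4 kg.
Tool frame: the origin (TCP) lies midway between the tips of the shut fingers; the grasp point (between the pads) lies bot.pinch_z behind it (bot.pinch_z is the distance from the TCP to the grasp point, in m); z points along the fingers, y is the line along which they close (so a half turn about z gives the same grasp; the last joint's range is limited). The gripper opens to 85 mm and grips with 20 to 120 N. Pads are 22 mm wide; open, the fingers measure 114 mm over their backs; the gripper's body (76 mm by 85 mm) begins 54 mm behind the grasp point. The pads swing forward as they close: fully open they stand 13 mm farther back than shut.
Start: joints at [73.625, 13.785, 0.286, 76.501, 0, 90], TCP at [0.141, 0.48, 0.231] pointing down, gripper open.
Joint ranges: [-155.79, 155.79], [-60.16, 107.12], [-62.33, 73.08], [-114, 123.19], [-81.49, 82.49], [-180, 180]. Speed limits (degrees/s): [159.86, 159.86, 180, 180, 180, 180].

## Interface

Orientations are given as a 3x3 rotation matrix whose columns are the frame's x, y, z axes.
In Python, from bench import bot, vision, ticket gives the robot as it stands.
- The arm moves only by the tool jog_arm, never from a script. Its argument "targets" is one flat list of numbers, 7 for each row, row after row: the turn, a rotation vector about the tool's x, y, z in degrees, then the shift along the tool's x, y, z in m, then the opening, from -1 (shut) to 1 (fully open). In form: [rx, ry, rz, x, y, z, hand, rx, ry, rz, x, y, z, hand, ...]. A call has 1 to 10 rows; each row shifts and turns the commanded pose from where the row before left it, along the tool's axes as they then stand; what a row does not reach is not made up. A row lasts 1/8 s, in which the tool goes at most 62.5 mm and 10.7 degrees, less where a joint would pass 70% of its speed; a pose out of reach is approached as far as the arm can. A call with a gripper value outside its range is refused whole. The fingers move at their own pace and stop on an object; "newtons" is the grip in N (left out, the last holds). Time passes only in rows, so rows that do not move let the fingers close. It gives the time, the measured TCP pose, the force, the opening and the grip force at its end, in the units of the state.
- bot.sense(): the state, without advancing time (a new reading comes with each control period).
- vision.grab_frame(name): name is "scene" or "top" or "wrist"; returns the picture (420x560x3 uint8, blue, green, red); there is no depth.
- vision.camera_params(name): a dict with "fovy" (degrees; the focal length in pixels is half the picture's height over the tangent of half this angle, whatever the lens; pixels are square), "cx", "cy" (the principal point, pixels), "R" (3x3) and "t" (3): a world point X has camera coordinates R X + t; the wrist camera has in their place "tool_from_camera" (4x4, takes a point from camera to tool coordinates, whose origin is the TCP and whose axes are the flange's). Camera axes: x right, y down, z forward; pixel columns grow to the right and rows downward; lengths in m; the calibration is good to about 2 mm. A picture is of the moment at which its call begins: read the wrist's pose just before it. camera_params takes no time and is no camera call.
- ticket.hand_in(): hands the job in; it is judged then, once.
The state is a dict: "time": time; "q": joint angles; "joint_velocities": joint speeds; "tau": joint torques, N m; "tool_pos": TCP position; "tool_rot": TCP orientation; "wrist_force": force on the tool from outside, world axes, zero at the start; "moment": the same for the moment, N m; "opening": finger opening in m; "finger_force": force on a finger pad.
Only numpy, scipy, OpenCV 4.12 (cv2) and the standard library are available. Lean on these libraries where they do the work, as an engineer would, in place of code of your own. Each camera call takes 0.05 s, during which the arm holds its last target. There are 200 camera calls.

## Working session

There is one attempt and no reset: what is moved stays moved. The work goes in short steps, Python scripts to look and compute and a tool call to move; the robot and the scene stay as the last step left them, time stands still between calls to the robot, and variables do not carry over. Pictures are saved under pics/ and viewed, at most 10 in all, crops included, and the job is handed in when it is done.

Besides the shell and the picture viewer there is one more tool, called after "Emit:" by a JSON object that holds its "fn" and its "kwargs", one argument or row to a line. jog_arm: Moves the arm, as the interface text tells. Its arguments: {"type":"object","properties":{"targets":{"type":"array"},"newtons":{"type":"number"}},"required":["targets"]}

```bash
mkdir -p pics && ls
python3 - <<'E'
from bench import bot, vision, ticket
import cv2
s=bot.sense(); print(s['time'],s['tool_pos'],s['tool_rot'],s['opening'],bot.pinch_z)
for n in ['top','scene','wrist']:
    cv2.imwrite(f'pics/{n}0.png',vision.grab_frame(n)); print(n,vision.camera_params(n))
E
```

```text
pics
0.0 [0.14078371 0.4791011  0.23040983] [[-9.59438760e-01  2.81916500e-01 -5.94441849e-04]
 [ 2.81917126e-01  9.59436601e-01 -2.03545228e-03]
 [-3.49831456e-06 -2.12047515e-03 -9.99997752e-01]] 0.08552727751702041 0.0187
top {'fovy': 55.09929082901715, 'cx': 273.0967858750836, 'cy': 205.35244545184278, 'R': array([[ 3.31326744e-04, -9.99995699e-01, -2.91411294e-03],
       [-9.99373811e-01, -2.28011165e-04, -3.53826669e-02],
       [ 3.53818503e-02,  2.92401137e-03, -9.99369589e-01]]), 't': array([-0.06868268,  0.50845295,  1.24866551])}
scene {'fovy': 45.80451395761032, 'cx': 280.3641043809799, 'cy': 209.215068053605, 'R': array([[ 0.86631762,  0.49904548,  0.02115137],
       [ 0.33584511, -0.55061981, -0.76421587],
       [-0.36973211,  0.66915726, -0.64461363]]), 't': array([-0.43006434, -0.18348471,  1.66326612])}
wrist {'fovy': 60.83311065920086, 'cx': 276.07038466632406, 'cy': 214.83579354712757, 'tool_from_camera': array([[-6.16263467e-04, -9.56855685e-01, -2.90562935e-01,
         7.48428581e-02],
       [ 9.99999810e-01, -5.96882746e-04, -1.55328488e-04,
         1.34275326e-03],
       [-2.48050558e-05, -2.90562976e-01,  9.56855870e-01,
        -1.42623370e-01],
       [ 0.00000000e+00,  0.00000000e+00,  0.00000000e+00,
         1.00000000e+00]])}
```

View pics/top0.png

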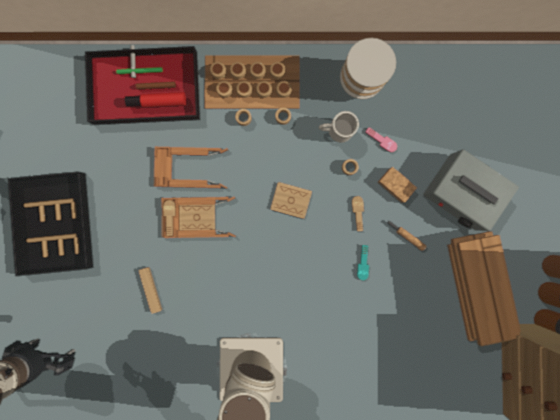

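View pics/scene0.png

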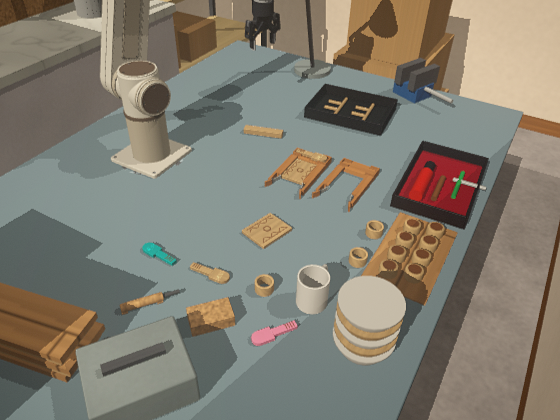

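The top view shows the empty frame at about (190,168), with its mouth to the right. The packed frame is at (197,217), the board at (291,200) and the spreader at (358,213) with its blade up. Next I'll zoom in and cast rays.

```bash
cat > h.py <<'E'
import numpy as np, cv2
from bench import bot, vision, ticket
P={}
def cam(name,s=None):
    p=vision.camera_params(name); f=210/np.tan(np.radians(p['fovy']/2))
    K=np.array([[f,0,p['cx']],[0,f,p['cy']],[0,0,1]])
    if name=='wrist':
        s=s or bot.sense(); T=np.eye(4); T[:3,:3]=s['tool_rot']; T[:3,3]=s['tool_pos']
        M=np.linalg.inv(T@p['tool_from_camera']); return K,M[:3,:3],M[:3,3]
    return K,np.array(p['R']),np.array(p['t'])
def ray(c,uv,z):
    K,R,t=c; uv=np.atleast_2d(np.float64(uv)); d=np.c_[uv,np.ones(len(uv))]@np.linalg.inv(K).T@R
    o=-R.T@t; return (o+d*((z-o[2])/d[:,2])[:,None])[:,:2]
def proj(c,X):
    K,R,t=c; x=(np.atleast_2d(X)@R.T+t)@K.T; return x[:,:2]/x[:,2:]
E
python3 - <<'E'
from h import *
im=cv2.imread('pics/top0.png')
cv2.imwrite('pics/topz.png',cv2.resize(im[135:285,145:378],None,fx=3.4,fy=3.4,interpolation=cv2.INTER_CUBIC))
c=cam('top')
hsv=cv2.cvtColor(im,cv2.COLOR_BGR2HSV)
for p in [(291,200),(180,152),(359,200),(155,168)]: print(p,hsv[p[1],p[0]])
m=cv2.inRange(hsv,(5,60,60),(30,255,255))
n,l,st,ce=cv2.connectedComponentsWithStats(m)
for i in range(1,n):
    if st[i,4]>60 and 140<ce[i][0]<430 and 130<ce[i][1]<320:
        r=cv2.minAreaRect(np.argwhere(l==i)[:,::-1].astype(np.float32)); b=ray(c,cv2.boxPoints(r),0.012)
        print(st[i],r,b.mean(0).round(4),b.round(3).tolist())
E
```

```text
(291, 200) [ 17 103 178]
(180, 152) [ 13 138 166]
(359, 200) [ 17 105 175]
(155, 168) [ 13 136 171]
[ 154  146   74   43 1427] ((190.02285766601562, 167.13218688964844), (73.02734375, 40.51228713989258), 1.5074357986450195) [0.6281 0.1914] [[0.567, 0.307], [0.695, 0.305], [0.689, 0.076], [0.561, 0.079]]
[342 159  17  16 139] ((350.0, 166.5), (16.0, 15.0), 0.0) [ 0.6299 -0.3088] [[0.606, -0.284], [0.653, -0.284], [0.653, -0.334], [0.606, -0.334]]
[378 167  39  36 741] ((397.3529968261719, 184.58824157714844), (34.7088737487793, 22.126909255981445), 40.601295471191406) [ 0.5733 -0.4561] [[0.582, -0.393], [0.635, -0.438], [0.564, -0.519], [0.512, -0.474]]
[ 271  182   41   36 1030] ((290.5790100097656, 199.901123046875), (35.767452239990234, 28.886537551879883), 15.422160148620605) [ 0.5254 -0.123 ] [[0.497, -0.057], [0.584, -0.081], [0.554, -0.189], [0.467, -0.165]]
[ 161  197   75   41 2297] ((197.99996948242188, 217.0), (73.99998474121094, 39.99999237060547), 0.0) [0.4721 0.1654] [[0.41, 0.28], [0.534, 0.281], [0.534, 0.05], [0.41, 0.05]]
[352 196  12  35 292] ((357.5, 213.0), (34.0, 11.0), 90.0) [ 0.4847 -0.3312] [[0.538, -0.314], [0.538, -0.349], [0.432, -0.348], [0.432, -0.314]]
[397 227  29  24 239] ((411.2600402832031, 238.3199920654297), (33.599998474121094, 7.799999713897705), 36.869895935058594) [ 0.4061 -0.4974] [[0.428, -0.449], [0.447, -0.463], [0.385, -0.546], [0.365, -0.531]]
[139 267  23  46 538] ((149.82110595703125, 289.9036865234375), (45.8798828125, 11.78126335144043), 73.3007583618164) [0.2465 0.3131] [[0.309, 0.352], [0.319, 0.317], [0.184, 0.274], [0.174, 0.309]]
```

View pics/topz.png

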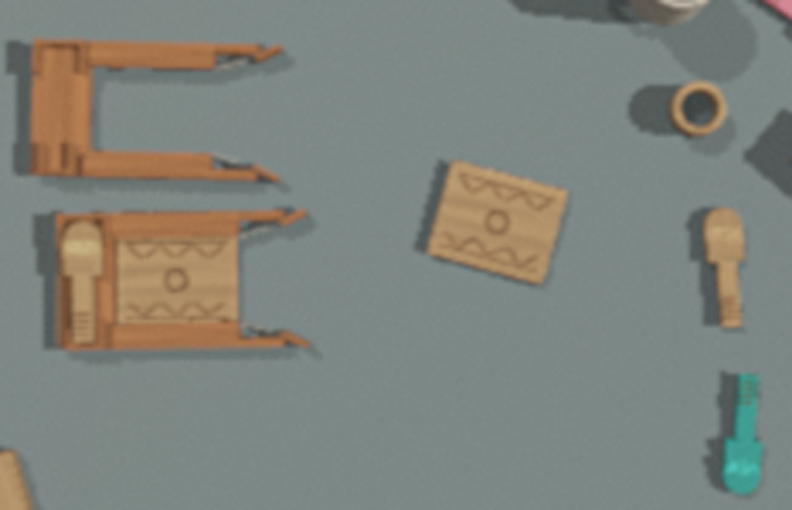

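The zoom shows the empty frame with its mouth to the right near (280,115). The board at (497,222) is tilted about 15°, and the spreader at (727,265) has its blade up. I'll move the wrist camera to see the frame and board closer.

Emit:
{"fn": "jog_arm", "kwargs": {
  "targets": [0, 0, -1.5, -0.0455, -0.0383, 0, 0.4, 0, 0, -1.5, -0.0455, -0.0383, 0, 0.4, 0, 0, -1.5, -0.0455, -0.0383, 0, 0.4, 0, 0, -1.5, -0.0455, -0.0383, 0, 0.4, 0, 0, -1.5, -0.0455, -0.0383, 0, 0.4, 0, 0, -1.5, -0.0455, -0.0383, 0, 0.4, 0, 0, -1.5, -0.0455, -0.0383, 0, 0.4, 0, 0, -1.5, -0.0455, -0.0383, 0, 0.4, 0, 0, -1.5, -0.0455, -0.0383, 0, 0.4, 0, 0, -1.5, -0.0455, -0.0383, 0, 0.4]
}}

```text
time: 1.4
tool_pos: [0.5254, 0.0256, 0.2311]
tool_rot: [[-1.0, 0.024, -0.0], [0.024, 1.0, 0.0], [0.0, 0.0, -1.0]]
wrist_force: [1.4, 1.9, 0.6]
opening: 0.0596
finger_force: 0.0
```

Run:
```python
from h import *
s=bot.sense(); im=vision.grab_frame('wrist'); cv2.imwrite('pics/w1.png',im); np.save('w1.npy',s,allow_pickle=True)
print(s['time'],s['tool_pos'],s['opening'],np.degrees(np.arctan2(s['tool_rot'][1][1],s['tool_rot'][0][1])),s['q'])
c=cam('wrist',s); hsv=cv2.cvtColor(im,cv2.COLOR_BGR2HSV)
m=cv2.inRange(hsv,(5,60,60),(30,255,255)); n,l,st,ce=cv2.connectedComponentsWithStats(m)
for i in range(1,n):
    if st[i,4]>800:
        r=cv2.minAreaRect(np.argwhere(l==i)[:,::-1].astype(np.float32)); b=ray(c,cv2.boxPoints(r),0.012)
        print(st[i],b.mean(0).round(4),b.round(3).tolist())
```

```text
1.4 [0.52543355 0.02561889 0.23110519] 0.05957996468438939 88.64336996455556 [2.78116302e+00 1.67675171e+01 4.25002278e+00 7.74944141e+01
 1.77354569e-02 4.13778928e+00]
[  299    47   249   145 25027] [0.4695 0.1733] [[0.406, 0.049], [0.404, 0.281], [0.533, 0.311], [0.536, 0.053]]
[  75  127  119  108 9398] [ 0.5215 -0.1221] [[0.548, -0.197], [0.464, -0.161], [0.493, -0.051], [0.581, -0.079]]
[  325   210   220   113 10350] [0.6279 0.1996] [[0.689, 0.078], [0.557, 0.078], [0.566, 0.309], [0.7, 0.333]]
[   0  334   50   51 1270] [ 0.7259 -0.2896] [[0.739, -0.333], [0.682, -0.26], [0.711, -0.245], [0.771, -0.319]]
```

View pics/w1.png

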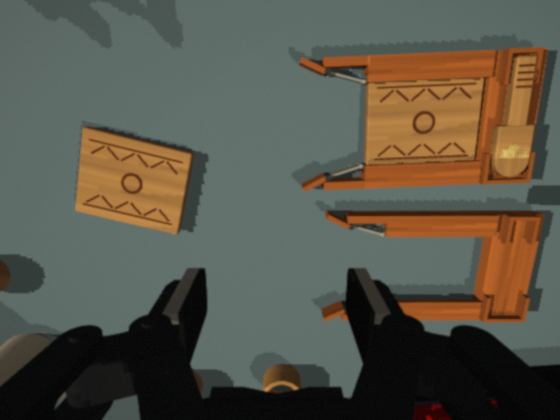

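The wrist view shows the board at (132,180) and the empty frame with its mouth at left (330,260), its rails at rows 213–236 and 300–320, and the stop edge near column 482. The shapes agree with the top view, so I'll cast a few edge points.

Run:
```python
from h import *
s=np.load('w1.npy',allow_pickle=True).item(); c=cam('wrist',s)
im=cv2.imread('pics/w1.png'); hsv=cv2.cvtColor(im,cv2.COLOR_BGR2HSV)
m=cv2.inRange(hsv,(5,60,60),(30,255,255))
for u in (400,430,460):
    col=np.flatnonzero(m[195:330,u])+195; br=np.flatnonzero(np.diff(col)>5)
    e=[col[0],col[br[-1]] if len(br) else -1,col[br[-1]+1] if len(br) else -1,col[-1]]
    print(u,e,ray(c,[(u,v) for v in e],0.02).round(4).tolist())
for v in (255,270,285):
    r=np.flatnonzero(m[v,400:])+400; print(v,r[0],r[-1],ray(c,[(r[0],v),(r[-1],v)],0.016).round(4).tolist())
t=cam('top'); im=cv2.imread('pics/top0.png'); m=cv2.inRange(cv2.cvtColor(im,cv2.COLOR_BGR2HSV),(5,60,60),(30,255,255))
for u in (176,190,204):
    r=np.flatnonzero(m[140:195,u])+140; br=np.flatnonzero(np.diff(r)>5)[0]
    e=[r[0]-.5,r[br]+.5,r[br+1]-.5,r[-1]+.5]; print(u,ray(t,[(u,v) for v in e],0.02).round(4).tolist())
for v in (163,168,173):
    r=np.flatnonzero(m[v,145:240])+145; print(v,ray(t,[(r[0]-.5,v),(r[-1]+.5,v)],0.016).round(4).tolist())
```

```text
400 [np.int64(211), np.int64(237), np.int64(301), np.int64(307)] [[0.5573, 0.1541], [0.5859, 0.1563], [0.6621, 0.1621], [0.6697, 0.1627]]
430 [np.int64(211), np.int64(237), np.int64(301), np.int64(320)] [[0.5581, 0.185], [0.5867, 0.1879], [0.6629, 0.1955], [0.6873, 0.198]]
460 [np.int64(211), np.int64(237), np.int64(301), np.int64(320)] [[0.5589, 0.2159], [0.5875, 0.2195], [0.6638, 0.229], [0.6882, 0.232]]
255 480 536 [[0.6104, 0.2459], [0.6119, 0.3065]]
270 477 532 [[0.6282, 0.2451], [0.6296, 0.3054]]
285 474 529 [[0.6464, 0.2443], [0.6479, 0.3054]]
176 [[0.6914, 0.2339], [0.6664, 0.2337], [0.5915, 0.233], [0.5666, 0.2328]]
190 [[0.6914, 0.1903], [0.6664, 0.1901], [0.5883, 0.1895], [0.5635, 0.1893]]
204 [[0.6883, 0.1466], [0.6632, 0.1465], [0.5884, 0.146], [0.5635, 0.1458]]
163 [[0.6404, 0.3047], [0.6404, 0.2485]]
168 [[0.6247, 0.3045], [0.6247, 0.2483]]
173 [[0.6091, 0.3044], [0.6091, 0.2482]]
```

Emit:
{"fn": "jog_arm", "kwargs": {
  "targets": [0, 0, 0.14, 0.023, -0.037, 0.04, -0.25, 0, 0, 0, 0.023, -0.037, 0.04, -0.25, 0, 0, 0, 0.023, -0.037, 0.04, -0.25, 0, 0, 0, 0.023, -0.037, 0.04, -0.25, 0, 0, 0, 0, 0, 0.03, -0.25, 0, 0, 0, 0, 0, 0.025, -0.25, 0, 0, 0, 0, 0, 0.014, -0.25, 0, 0, 0, 0, 0, 0, -0.25]
}}

```text
time: 2.45
tool_pos: [0.4278, -0.1178, 0.0016]
tool_rot: [[-1.0, 0.026, -0.002], [0.026, 1.0, 0.001], [0.002, 0.001, -1.0]]
wrist_force: [0.1, -0.1, 0.7]
opening: 0.0319
finger_force: 0.0
```

Emit:
{"fn": "jog_arm", "kwargs": {
  "targets": [0, 0, 0, -0.02, 0, 0, -0.25, 0, 0, 0, -0.012, 0, 0, -0.25, 0, 0, 0, -0.012, 0, 0, -0.25, 0, 0, 0, -0.012, 0, 0, -0.25, 0, 0, 0, -0.012, 0, 0, -0.25, 0, 0, 0, -0.012, 0, 0, -0.25, 0, 0, 0, -0.012, 0, 0, -0.25, 0, 0, 0, -0.012, 0, 0, -0.25, 0, 0, 0, -0.012, 0, 0, -0.25, 0, 0, 0, -0.01, 0, 0, -0.25]
}}

```text
time: 3.7
tool_pos: [0.5555, -0.1216, 0.0023]
tool_rot: [[-1.0, 0.026, 0.0], [0.026, 1.0, -0.0], [-0.0, -0.0, -1.0]]
wrist_force: [-0.2, -0.1, -0.3]
opening: 0.032
finger_force: 0.4
```

```bash
cat >> h.py <<'E'
def board(name,tag=None):
    s=bot.sense(); im=vision.grab_frame(name); c=cam(name,s)
    if tag: cv2.imwrite(f'pics/{tag}.png',im)
    m=cv2.inRange(cv2.cvtColor(im,cv2.COLOR_BGR2HSV),(5,60,60),(30,255,255)); n,l,st,ce=cv2.connectedComponentsWithStats(m)
    for i in range(1,n):
        if st[i,4]>150:
            b=ray(c,cv2.boxPoints(cv2.minAreaRect(np.argwhere(l==i)[:,::-1].astype(np.float32))),0.012)
            if b[:,0].max()<.75 and b[:,0].min()>.4: print(name,st[i],b.mean(0).round(4),b.round(3).tolist())
E
python3 -c "
from h import *
board('top');board('wrist','w2')"
```

```text
top [ 154  146   74   42 1431] [0.6279 0.1915] [[0.567, 0.307], [0.695, 0.305], [0.688, 0.076], [0.561, 0.079]]
top [270 158  10  26 175] [ 0.6175 -0.0726] [[0.578, -0.058], [0.658, -0.062], [0.657, -0.087], [0.577, -0.083]]
top [378 167  39  36 739] [ 0.5735 -0.456 ] [[0.583, -0.393], [0.635, -0.439], [0.564, -0.519], [0.512, -0.473]]
top [ 161  196   75   42 2307] [0.4726 0.1665] [[0.534, 0.284], [0.538, 0.053], [0.412, 0.05], [0.407, 0.28]]
top [352 196  12  35 292] [ 0.4847 -0.3312] [[0.538, -0.314], [0.538, -0.349], [0.432, -0.348], [0.432, -0.314]]
top [ 23 198  53  24 456] [0.4934 0.6294] [[0.518, 0.713], [0.533, 0.553], [0.469, 0.546], [0.454, 0.706]]
wrist [169 303  24  22 273] [ 0.5647 -0.1622] [[0.568, -0.169], [0.557, -0.16], [0.561, -0.156], [0.573, -0.165]]
wrist [ 222  303  109   90 7806] [ 0.5848 -0.1211] [[0.561, -0.143], [0.562, -0.098], [0.608, -0.097], [0.607, -0.146]]
wrist [361 303  63  25 916] [ 0.5689 -0.0713] [[0.563, -0.085], [0.563, -0.059], [0.575, -0.058], [0.574, -0.084]]
wrist [386 388  25  32 409] [ 0.6183 -0.0676] [[0.612, -0.077], [0.606, -0.07], [0.624, -0.058], [0.631, -0.065]]
```

View pics/w2.png

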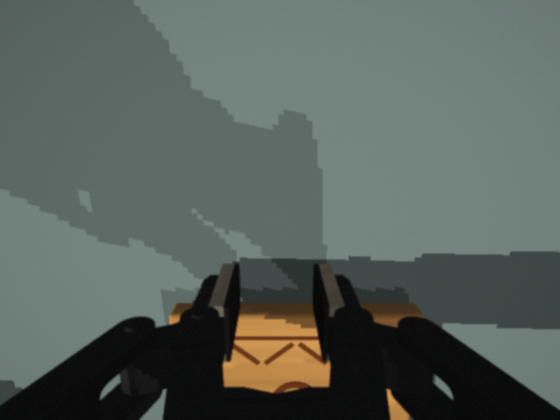

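The board is square to the fingers, with its near edge at row 303. I'll push the last 6 mm, then retreat and go around to the rear.

Emit:
{"fn": "jog_arm", "kwargs": {
  "targets": [0, 0, 0, -0.006, 0, 0, -0.25, 0, 0, 0, 0, 0, 0, -0.25, 0, 0, 0, 0.012, 0, 0, -0.25, 0, 0, 0, 0.015, 0, -0.01, -0.25, 0, 0, 0, 0, 0, -0.05, -0.25, 0, 0, 0, -0.044, -0.042, 0, -0.25, 0, 0, 0, -0.044, -0.042, 0, -0.25, 0, 0, -10, 0, 0, 0, -0.25, 0, 0, -10, 0, 0, 0, -0.25, 0, 0, -10, 0, 0, 0, -0.25]
}}

```text
time: 5.05
tool_pos: [0.6181, -0.2075, 0.0628]
tool_rot: [[-0.876, -0.481, -0.001], [-0.481, 0.876, 0.0], [0.001, 0.001, -1.0]]
wrist_force: [-0.3, 0.5, 0.5]
opening: 0.0322
finger_force: 0.0
```

Emit:
{"fn": "jog_arm", "kwargs": {
  "targets": [0, 0, -10, 0, 0, 0, -0.25, 0, 0, -10, 0, 0, 0, -0.25, 0, 0, -10, 0, 0, 0, -0.25, 0, 0, -10, 0, 0, 0, -0.25, 0, 0, -10, 0, 0, 0, -0.25, 0, 0, -10, 0, 0, 0, -0.25, 0, 0, 0, 0, 0, 0, -0.25]
}}

```text
time: 5.92
tool_pos: [0.6183, -0.2073, 0.063]
tool_rot: [[-0.029, -1.0, -0.0], [-1.0, 0.029, 0.0], [0.0, 0.0, -1.0]]
wrist_force: [0.1, 0.2, 0.5]
opening: 0.0321
finger_force: 0.0
```

```bash
python3 -c "
from h import *
board('top')
board('wrist','w3')"
```

```text
top [ 154  146   74   43 1402] [0.6285 0.1908] [[0.568, 0.305], [0.695, 0.304], [0.689, 0.076], [0.562, 0.078]]
top [ 270  155   37   30 1018] [ 0.6192 -0.116 ] [[0.576, -0.058], [0.666, -0.061], [0.663, -0.174], [0.572, -0.171]]
top [378 167  39  36 743] [ 0.5733 -0.4561] [[0.582, -0.393], [0.635, -0.438], [0.564, -0.519], [0.512, -0.474]]
top [ 161  197   75   41 2300] [0.4721 0.1654] [[0.41, 0.28], [0.534, 0.281], [0.534, 0.05], [0.41, 0.05]]
top [356 196   8  35 221] [ 0.4847 -0.3375] [[0.538, -0.327], [0.538, -0.349], [0.432, -0.348], [0.432, -0.326]]
top [ 23 199  53  23 437] [0.4934 0.6293] [[0.517, 0.713], [0.532, 0.553], [0.469, 0.546], [0.454, 0.706]]
wrist [ 200    0  105  107 5309] [ 0.6272 -0.3046] [[0.651, -0.33], [0.601, -0.328], [0.602, -0.28], [0.655, -0.281]]
wrist [ 440    0  120   31 2728] [ 0.5067 -0.3187] [[0.536, -0.326], [0.479, -0.324], [0.477, -0.311], [0.535, -0.313]]
wrist [ 222  289  109  105 8747] [ 0.6204 -0.1357] [[0.652, -0.175], [0.587, -0.173], [0.586, -0.096], [0.658, -0.098]]
```

View pics/w3.png

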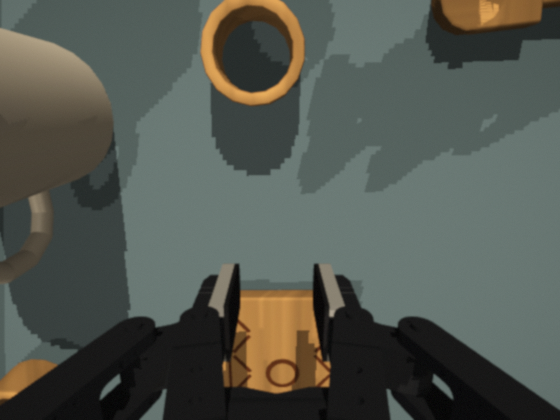

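The wrist view now looks along +y: the board's rear edge is at row 290, centred between the fingers, with ring1 at (253,50) behind. I'll descend and push.

Emit:
{"fn": "jog_arm", "kwargs": {
  "targets": [0, 0, 0, 0, 0, 0.03, -0.25, 0, 0, 0, 0, 0, 0.025, -0.25, 0, 0, 0, -0.008, 0, 0.006, -0.25, 0, 0, 0, -0.012, 0, 0, -0.25, 0, 0, 0, -0.018, 0, 0, -0.25, 0, 0, 0, -0.02, 0, 0, -0.25, 0, 0, 0, -0.02, 0, 0, -0.25, 0, 0, 0, -0.02, 0, 0, -0.25, 0, 0, 0, -0.02, 0, 0, -0.25, 0, 0, 0, -0.014, 0, 0, -0.25]
}}

```text
time: 7.28
tool_pos: [0.6228, -0.0737, 0.0013]
tool_rot: [[-0.025, -1.0, -0.0], [-1.0, 0.025, 0.0], [-0.0, 0.0, -1.0]]
wrist_force: [0.5, -1.4, 0.2]
opening: 0.0322
finger_force: 0.4
```

```bash
python3 -c "
from h import *
board('top','top2')
im=cv2.imread('pics/top2.png');cv2.imwrite('pics/top2z.png',cv2.resize(im[130:240,140:320],None,fx=4,fy=4,interpolation=cv2.INTER_CUBIC))"
```

```text
top [ 154  147   74   42 1411] [0.6285 0.1907] [[0.567, 0.305], [0.695, 0.304], [0.69, 0.076], [0.562, 0.078]]
top [236 155  16  29 362] [0.6222 0.0243] [[0.578, 0.049], [0.669, 0.044], [0.666, -0.001], [0.576, 0.004]]
top [378 167  39  36 738] [ 0.5737 -0.4562] [[0.583, -0.393], [0.635, -0.438], [0.564, -0.519], [0.513, -0.474]]
top [ 161  197   74   41 2288] [0.4721 0.1669] [[0.41, 0.28], [0.534, 0.281], [0.534, 0.053], [0.41, 0.053]]
top [352 196  12  35 293] [ 0.4847 -0.3312] [[0.538, -0.314], [0.538, -0.349], [0.432, -0.348], [0.432, -0.314]]
top [ 24 199  52  23 418] [0.4934 0.6282] [[0.517, 0.71], [0.532, 0.553], [0.469, 0.546], [0.455, 0.703]]
```

View pics/top2z.png

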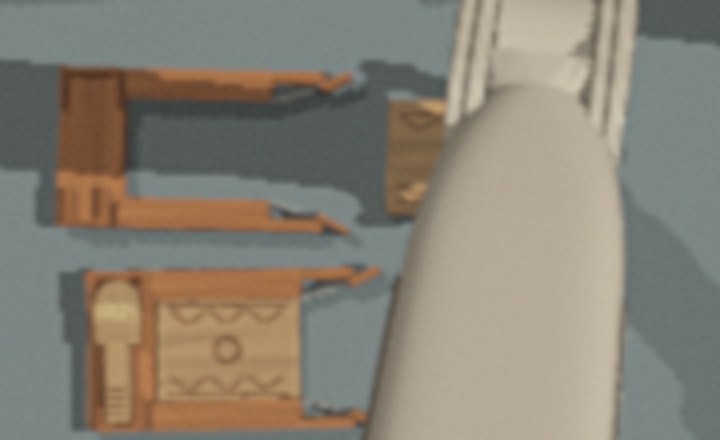

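The crop shows the board's front edge at (388,155), square and centred just in front of the mouth (345,155). I'll keep pushing.

Emit:
{"fn": "jog_arm", "kwargs": {
  "targets": [0, 0, 0, -0.01, 0, 0, -0.25, 0, 0, 0, -0.014, 0, 0, -0.25, 0, 0, 0, -0.016, 0, 0, -0.25, 0, 0, 0, -0.016, 0, 0, -0.25, 0, 0, 0, -0.016, 0, 0, -0.25, 0, 0, 0, -0.016, 0, 0, -0.25, 0, 0, 0, -0.016, 0, 0, -0.25, 0, 0, 0, -0.016, 0, 0, -0.25, 0, 0, 0, -0.016, 0, 0, -0.25, 0, 0, 0, -0.016, 0, 0, -0.25]
}}

```text
time: 8.57
tool_pos: [0.6268, 0.0758, 0.0013]
tool_rot: [[-0.028, -1.0, 0.0], [-1.0, 0.028, -0.003], [0.003, -0.0, -1.0]]
wrist_force: [0.8, -5.2, 0.9]
opening: 0.0321
finger_force: 2.7
```

```bash
python3 -c "
from h import *
print(bot.sense()['wrist_force'])
board('top','top3')
im=cv2.imread('pics/top3.png');cv2.imwrite('pics/top3z.png',cv2.resize(im[130:240,140:320],None,fx=4,fy=4,interpolation=cv2.INTER_CUBIC))"
```

```text
[ 0.81022345 -5.17368156  0.8538515 ]
top [154 146  26  42 827] [0.6301 0.2651] [[0.694, 0.305], [0.694, 0.226], [0.566, 0.225], [0.566, 0.304]]
top [378 167  39  36 740] [ 0.5733 -0.4562] [[0.583, -0.393], [0.635, -0.439], [0.563, -0.519], [0.512, -0.474]]
top [161 197  15  41 502] [0.4721 0.2589] [[0.534, 0.281], [0.534, 0.238], [0.41, 0.236], [0.41, 0.28]]
top [352 196  12  35 292] [ 0.4847 -0.3312] [[0.538, -0.314], [0.538, -0.349], [0.432, -0.348], [0.432, -0.314]]
top [ 24 198  52  24 476] [0.4923 0.6281] [[0.516, 0.71], [0.533, 0.554], [0.468, 0.546], [0.451, 0.702]]
```

Emit:
{"fn": "jog_arm", "kwargs": {
  "targets": [0, 0, 0, -0.008, 0, 0, -0.25, 0, 0, 0, -0.008, 0, 0, -0.25, 0, 0, 0, -0.008, 0, 0, -0.25, 0, 0, 0, -0.008, 0, 0, -0.25, 0, 0, 0, -0.008, 0, 0, -0.25, 0, 0, 0, 0, 0, 0, -0.25]
}}

```text
time: 9.38
tool_pos: [0.6279, 0.1182, 0.0013]
tool_rot: [[-0.025, -1.0, 0.0], [-1.0, 0.025, 0.002], [-0.002, 0.0, -1.0]]
wrist_force: [0.2, -0.1, 0.0]
opening: 0.0318
finger_force: 0.2
```

Emit:
{"fn": "jog_arm", "kwargs": {
  "targets": [0, 0, 0, -0.003, 0, 0, -0.25, 0, 0, 0, -0.003, 0, 0, -0.25]
}}

```text
time: 9.62
tool_pos: [0.628, 0.1224, 0.0013]
tool_rot: [[-0.027, -1.0, -0.0], [-1.0, 0.027, -0.0], [0.0, 0.0, -1.0]]
wrist_force: [-0.5, -3.8, 0.1]
opening: 0.0321
finger_force: 1.9
```

Emit:
{"fn": "jog_arm", "kwargs": {
  "targets": [0, 0, 0, -0.002, 0, 0, -0.25, 0, 0, 0, -0.002, 0, 0, -0.25]
}}

```text
time: 9.88
tool_pos: [0.6282, 0.1268, 0.0013]
tool_rot: [[-0.027, -1.0, -0.0], [-1.0, 0.027, 0.001], [-0.001, 0.0, -1.0]]
wrist_force: [0.2, -0.6, -0.0]
opening: 0.0322
finger_force: 0.4
```

Emit:
{"fn": "jog_arm", "kwargs": {
  "targets": [0, 0, 0, -0.002, 0, 0, -0.25, 0, 0, 0, -0.002, 0, 0, -0.25]
}}

```text
time: 10.12
tool_pos: [0.6283, 0.1314, 0.0014]
tool_rot: [[-0.026, -1.0, 0.0], [-1.0, 0.026, 0.001], [-0.001, -0.0, -1.0]]
wrist_force: [-0.3, -0.3, 0.2]
opening: 0.0321
finger_force: 0.2
```

```bash
python3 -c "
from h import *
print(bot.sense()['wrist_force'])
cv2.imwrite('pics/w4.png',vision.grab_frame('wrist'))"
```

```text
[-0.32319154 -0.26370923  0.18458461]
```

View pics/w4.png

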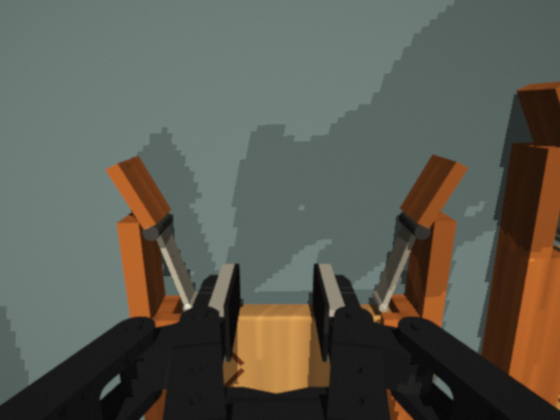

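The view shows both clips leaning in, their ends at (192,305) and (380,305), just behind the board's rear edge at row 303. They look shut. I'll back off, rise and check.

Emit:
{"fn": "jog_arm", "kwargs": {
  "targets": [0, 0, 0, 0.003, 0, 0, -0.25, 0, 0, 0, 0, 0, -0.02, -0.25, 0, 0, 0, 0, 0, -0.05, -0.25, 0, 0, 0, 0.04, 0, -0.045, -0.25, 0, 0, 0, 0.04, 0, -0.045, 0.1, 0, 0, 0, 0.02, 0, -0.02, 0.4, 0, 0, 0, 0, 0, 0, 0.4]
}}

```text
time: 11.05
tool_pos: [0.6269, 0.0261, 0.1837]
tool_rot: [[-0.029, -1.0, 0.005], [-1.0, 0.029, 0.001], [-0.001, -0.005, -1.0]]
wrist_force: [0.1, 0.9, 0.5]
opening: 0.0598
finger_force: 0.0
```

Run:
```python
from h import *
s=bot.sense(); im=vision.grab_frame('wrist'); cv2.imwrite('pics/w5.png',im); np.save('w5.npy',s,allow_pickle=True)
# path to spreader: world delta and turn +90 about tool z over 9 rows
p=np.array([0.45,-0.30])-s['tool_pos'][:2]; psi=np.degrees(np.arctan2(s['tool_rot'][1][1],s['tool_rot'][0][1])); print(s['tool_pos'],psi,p)
for k in range(1,10):
    for a in (psi-10*(k-1),psi-10*k):
        a=np.radians(a); print(k,(np.array([[-np.sin(a),np.cos(a)],[np.cos(a),np.sin(a)]])@p/9).round(4),end=' ')
    print()
```

```text
[0.62689651 0.02611949 0.1837319 ] 178.31901028763602 [-0.17689651 -0.32611949]
1 [0.0368 0.0186] 1 [0.0395 0.0119] 
2 [0.0395 0.0119] 2 [0.0409 0.0049] 
3 [0.0409 0.0049] 3 [ 0.0412 -0.0023] 
4 [ 0.0412 -0.0023] 4 [ 0.0401 -0.0094] 
5 [ 0.0401 -0.0094] 5 [ 0.0379 -0.0162] 
6 [ 0.0379 -0.0162] 6 [ 0.0345 -0.0226] 
7 [ 0.0345 -0.0226] 7 [ 0.03   -0.0282] 
8 [ 0.03   -0.0282] 8 [ 0.0247 -0.033 ] 
9 [ 0.0247 -0.033 ] 9 [ 0.0186 -0.0368]
```

View pics/w5.png

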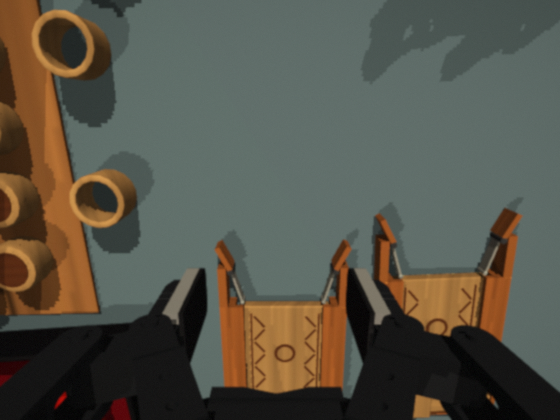

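Both clips of the packed board look shut, matching the reference frame to the right; the board's rear edge is at (285,302). On to the spreader.

Emit:
{"fn": "jog_arm", "kwargs": {
  "targets": [0, 0, 10, 0.038, 0.015, 0, 0.4, 0, 0, 10, 0.04, 0.008, 0, 0.4, 0, 0, 10, 0.041, 0.001, 0, 0.4, 0, 0, 10, 0.041, -0.006, 0, 0.4, 0, 0, 10, 0.039, -0.013, 0, 0.4, 0, 0, 10, 0.036, -0.02, 0, 0.4, 0, 0, 10, 0.032, -0.026, 0, 0.4, 0, 0, 10, 0.027, -0.031, 0, 0.4, 0, 0, 10, 0.021, -0.035, 0, 0.4, 0, 0, 0, 0, 0, 0, 0.4]
}}

```text
time: 12.35
tool_pos: [0.4812, -0.3137, 0.1789]
tool_rot: [[-1.0, 0.029, -0.003], [0.029, 1.0, 0.002], [0.003, 0.002, -1.0]]
wrist_force: [-0.1, 0.3, -0.5]
opening: 0.0592
finger_force: 0.0
```

```bash
cat >> h.py <<'E'
def spr(name,tag,z=0.012,roi=None,lo=(5,60,60)):
    s=bot.sense(); im=vision.grab_frame(name); c=cam(name,s); cv2.imwrite(f'pics/{tag}.png',im)
    m=cv2.inRange(cv2.cvtColor(im,cv2.COLOR_BGR2HSV),lo,(30,255,255)); n,l,st,ce=cv2.connectedComponentsWithStats(m)
    for i in range(1,n):
        if st[i,4]<800: continue
        q=np.argwhere(l==i)[:,::-1].astype(np.float64); w=ray(c,q,z); mu=w.mean(0)
        if not(.4<mu[0]<.57 and -.42<mu[1]<-.25): continue
        u=np.linalg.svd(w-mu,full_matrices=False)[2][0]; u*=np.sign(u[0]); a=(w-mu)@u; v=np.array([-u[1],u[0]]); b=(w-mu)@v
        hs=a<np.percentile(a,35)
        print(st[i],'len',np.ptp(a),'mid',mu+u*(a.max()+a.min())/2,'ang',np.degrees(np.arctan2(u[1],u[0])),'handle b',b[hs].min(),b[hs].max(),'all b',b.min(),b.max())
    print(s['time'],s['tool_pos'],np.degrees(np.arctan2(s['tool_rot'][1][1],s['tool_rot'][0][1])),s['q'][5])
E
python3 -c "
from h import *
spr('wrist','w6')"
```

```text
[ 235  132   43  121 3362] len 0.11000757578517298 mid [ 0.48116432 -0.33209901] ang 4.609900215178017 handle b -0.009528558264804386 0.00955363900937947 all b -0.01746370163761765 0.017358695085297186
12.35 [ 0.48117962 -0.31374676  0.17892235] 88.33238927489857 -31.442693525131045
```

View pics/w6.png

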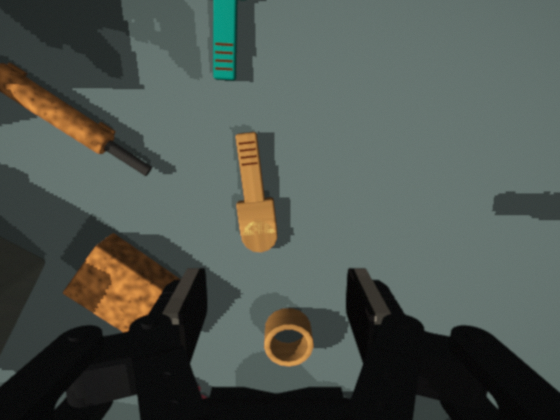

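The view shows the spreader at (253,195), handle up and blade toward ring1, with clear space around the handle. I'll rotate by -6.3° and descend.

Emit:
{"fn": "jog_arm", "kwargs": {
  "targets": [0, 0, -6.3, 0, 0, 0, 0.2, 0, 0, 0, 0.0092, -0.0092, 0.05, 0.2, 0, 0, 0, 0.0092, -0.0092, 0.05, 0.2, 0, 0, 0, 0, 0, 0.04, 0.2, 0, 0, 0, 0, 0, 0, 0.2]
}}

```text
time: 13.02
tool_pos: [0.4632, -0.3289, 0.037]
tool_rot: [[-0.996, -0.087, -0.008], [-0.087, 0.996, 0.006], [0.007, 0.007, -1.0]]
wrist_force: [-0.6, 0.3, -0.4]
opening: 0.0513
finger_force: 0.0
```

```bash
python3 -c "
from h import *
spr('wrist','w7')"
```

```text
[ 232  185   64  193 8855] len 0.11060883967312125 mid [ 0.48036882 -0.33251473] ang 4.608202993900705 handle b -0.009062159418882653 0.00915474929482298 all b -0.01702640441347476 0.01719161371030365
13.025 [ 0.46315576 -0.32894619  0.03698733] 94.96503758446407 -40.369278101504776
```

Emit:
{"fn": "jog_arm", "kwargs": {
  "targets": [0, 0, 0, 0, -0.0045, 0.015, 0.1, 0, 0, 0, 0, 0, 0.0195, 0.1, 0, 0, 0, 0, 0, 0, -0.2, 0, 0, 0, 0, 0, 0, -0.7, 0, 0, 0, 0, 0, 0, -1, 0, 0, 0, 0, 0, 0, -1],
  "newtons": 30
}}

```text
time: 13.82
tool_pos: [0.467, -0.3381, 0.0081]
tool_rot: [[-0.997, -0.083, 0.002], [-0.083, 0.997, -0.001], [-0.002, -0.002, -1.0]]
wrist_force: [-0.3, 0.5, 2.8]
opening: 0.017
finger_force: 30.7
```

Emit:
{"fn": "jog_arm", "kwargs": {
  "targets": [0, 0, 0, 0, 0, 0, -1]
}}

```text
time: 13.95
tool_pos: [0.467, -0.3381, 0.008]
tool_rot: [[-0.997, -0.083, 0.002], [-0.083, 0.997, -0.001], [-0.002, -0.002, -1.0]]
wrist_force: [-0.0, 0.3, 5.0]
opening: 0.0167
finger_force: 31.0
```

```bash
python3 -c "
from h import *
s=bot.sense();print(s['tool_pos'],s['wrist_force'],s['moment'],s['opening'])
spr('wrist','w8');spr('scene','s8')
c=cam('scene');p=proj(c,[s['tool_pos']])[0].astype(int);print(p)
im=cv2.imread('pics/s8.png')[p[1]-60:p[1]+40,p[0]-60:p[0]+60]
w=cv2.imread('pics/w8.png')[100:400,130:430]
cv2.imwrite('pics/z8.png',np.hstack([cv2.resize(im,(480,400),interpolation=cv2.INTER_CUBIC),cv2.resize(w,(320,400))]))"
```

```text
[ 0.46696088 -0.33812269  0.00801894] [-0.01565165  0.34611054  5.043109  ] [ 0.05299909 -0.03107432  0.02077957] 0.016736980268197633
[ 244  193   65  201 9014] len 0.09810374106888345 mid [ 0.47454804 -0.3362258 ] ang 5.220557337816499 handle b -0.009158837650201783 0.008774227007628652 all b -0.015351484848378465 0.014983351746584992
13.95 [ 0.46696088 -0.33812269  0.00801894] 94.78296337515938 -40.69407303000067
14.0 [ 0.46697876 -0.33812503  0.00803413] 94.7837251114743 -40.69337111142126
[203 269]
```

View pics/z8.png

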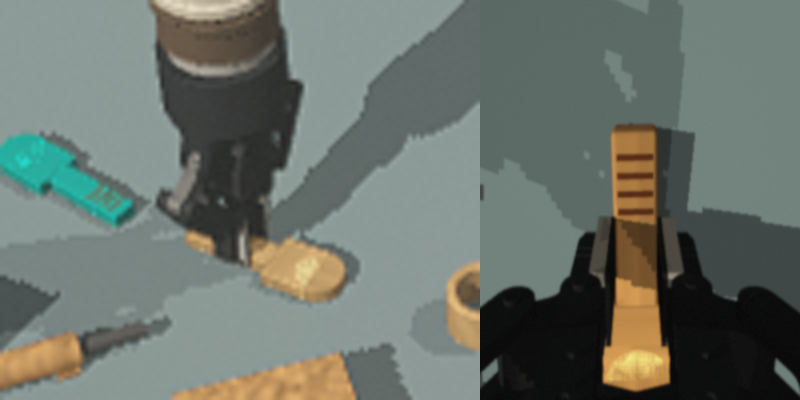

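The crop shows the handle held between the fingers at about (635,250) and the blade clear. The TCP stopped 5 mm high with a 5 N upward force, so I'll lift and check the hold.

Emit:
{"fn": "jog_arm", "kwargs": {
  "targets": [0, 0, 0, 0, 0, -0.01, -1, 0, 0, 0, 0, 0, -0.02, -1, 0, 0, 0, 0, 0, -0.03, -1, 0, 0, 0, 0, 0, 0, -1, 0, 0, 0, 0, 0, 0, -1]
}}

```text
time: 14.68
tool_pos: [0.4656, -0.3372, 0.0663]
tool_rot: [[-0.997, -0.083, -0.001], [-0.083, 0.997, 0.001], [0.001, 0.001, -1.0]]
wrist_force: [-0.3, 0.6, -0.9]
opening: 0.0167
finger_force: 30.3
```

```bash
python3 -c "
from h import *
s=bot.sense();print(s['tool_pos'],s['wrist_force'],s['opening'],s['tool_rot'])
spr('wrist','w9',s['tool_pos'][2]+.008);spr('scene','s9')
c=cam('scene');p=proj(c,[s['tool_pos']])[0].astype(int);print(p)
im=cv2.imread('pics/s9.png')[p[1]-50:p[1]+50,p[0]-60:p[0]+60]
w=cv2.imread('pics/w9.png')[100:400,130:430]
cv2.imwrite('pics/z9.png',np.hstack([cv2.resize(im,(480,400),interpolation=cv2.INTER_CUBIC),cv2.resize(w,(320,400))]))"
```

```text
[ 0.4655804  -0.33717498  0.06629942] [-0.32680112  0.57540825 -0.86205493] 0.016680635693326534 [[-9.96517890e-01 -8.33747676e-02 -8.62532435e-04]
 [-8.33752296e-02  9.96518092e-01  5.14136110e-04]
 [ 8.16663197e-04  5.84259671e-04 -9.99999496e-01]]
[ 244  193   65  201 9013] len 0.09509630974296582 mid [ 0.47075376 -0.33548019] ang 5.263720397602619 handle b -0.008860264652395368 0.008536164662560406 all b -0.014922976091205468 0.01450036100770921
14.675 [ 0.4655804  -0.33717498  0.06629942] 94.78257496714082 -40.69206941744804
14.725 [ 0.46525706 -0.33689584  0.065773  ] 94.78516711137244 -40.692369264824116
[201 253]
```

View pics/z9.png

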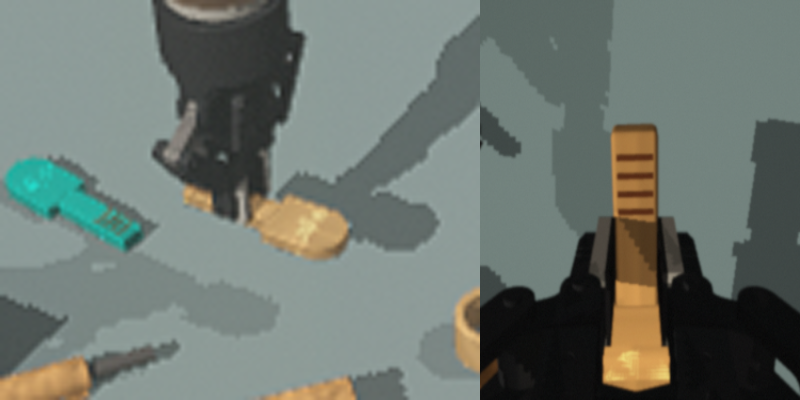

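The spreader is held and level, with its handle end at the top of the right crop and its shoulder near (635,305). Next I'll locate it in the tool frame and plan the transfer.

Run:
```python
from h import *
im=cv2.imread('pics/w9.png'); m=cv2.inRange(cv2.cvtColor(im,cv2.COLOR_BGR2HSV),(5,60,60),(30,255,255))
rows={v:np.flatnonzero(m[v,200:350])+200 for v in range(190,375,6)}
print([(v,r[0],r[-1]) for v,r in rows.items() if len(r)])
p=vision.camera_params('wrist'); T=p['tool_from_camera']; f=210/np.tan(np.radians(p['fovy']/2))
def tl(u,v,zt):
    d=T[:3,:3]@np.array([(u-p['cx'])/f,(v-p['cy'])/f,1]); o=T[:3,3]; return (o+d*(zt-o[2])/d[2])[:2]
for zt in (-.008,-.004,0.):
    L=[];C=[]
    for v,r in rows.items():
        if 200<v<255: a,b=tl(r[0]-.5,v,zt),tl(r[-1]+.5,v,zt); L.append(b[1]-a[1]); C.append((a+b)/2)
    C=np.array(C); k=np.polyfit(C[:,0],C[:,1],1); q=np.flatnonzero(m[:,276])[0]
    print(zt,'w',np.mean(L),'slope deg',np.degrees(np.arctan(k[0])),'y at x=0',k[1],'end x',tl(276,194,zt)[0],q)
```

```text
[(196, np.int64(254), np.int64(294)), (202, np.int64(252), np.int64(296)), (208, np.int64(252), np.int64(296)), (214, np.int64(253), np.int64(296)), (220, np.int64(253), np.int64(296)), (226, np.int64(253), np.int64(296)), (232, np.int64(253), np.int64(296)), (238, np.int64(254), np.int64(296)), (244, np.int64(254), np.int64(296)), (250, np.int64(254), np.int64(296)), (256, np.int64(254), np.int64(296)), (262, np.int64(255), np.int64(296)), (268, np.int64(257), np.int64(294)), (274, np.int64(257), np.int64(294)), (280, np.int64(257), np.int64(294)), (286, np.int64(257), np.int64(294)), (292, np.int64(258), np.int64(294)), (298, np.int64(258), np.int64(294)), (304, np.int64(258), np.int64(295)), (310, np.int64(257), np.int64(295)), (316, np.int64(256), np.int64(296)), (322, np.int64(256), np.int64(296)), (328, np.int64(255), np.int64(297)), (334, np.int64(254), np.int64(298)), (340, np.int64(254), np.int64(298)), (346, np.int64(253), np.int64(299)), (352, np.int64(253), np.int64(300)), (358, np.int64(248), np.int64(304)), (364, np.int64(245), np.int64(307)), (370, np.int64(244), np.int64(308))]
-0.008 w 0.01742695659742519 slope deg -1.0986391829990791 y at x=0 0.0014369150102290118 end x 0.041844954678512014 36
-0.004 w 0.017944774573066882 slope deg -1.0986391829990791 y at x=0 0.001393054342689187 end x 0.04088017573934574 36
0.0 w 0.018462592548708568 slope deg -1.0986391829990767 y at x=0 0.0013491936751493612 end x 0.039915396800179484 36
```

```bash
cat >> h.py <<'E'
def plan(xy,yaw,n,z):
    s=bot.sense(); p=np.array(xy)-s['tool_pos'][:2]; psi=np.degrees(np.arctan2(s['tool_rot'][1][1],s['tool_rot'][0][1]))
    d=(yaw-psi+180)%360-180; out=[]
    for k in range(n):
        a=np.radians(psi+d*(k+.5)/n); v=np.array([[-np.sin(a),np.cos(a)],[np.cos(a),np.sin(a)]])@p/n
        out.append([round(-d/n,2),*v.round(4)])
    print(s['tool_pos'].round(4),round(psi,2),'dz/row',(s['tool_pos'][2]-z)/n,out)
E
python3 -c "
from h import *
plan((.62,.2),-1.5,12,.13)"
```

```text
[ 0.4651 -0.3368  0.0655] 94.79 dz/row -0.005372966076852041 [[np.float64(8.02), np.float64(-0.0135), np.float64(0.0446)], [np.float64(8.02), np.float64(-0.0072), np.float64(0.046)], [np.float64(8.02), np.float64(-0.0007), np.float64(0.0466)], [np.float64(8.02), np.float64(0.0058), np.float64(0.0462)], [np.float64(8.02), np.float64(0.0122), np.float64(0.0449)], [np.float64(8.02), np.float64(0.0184), np.float64(0.0428)], [np.float64(8.02), np.float64(0.0242), np.float64(0.0398)], [np.float64(8.02), np.float64(0.0295), np.float64(0.036)], [np.float64(8.02), np.float64(0.0342), np.float64(0.0316)], [np.float64(8.02), np.float64(0.0383), np.float64(0.0265)], [np.float64(8.02), np.float64(0.0416), np.float64(0.0209)], [np.float64(8.02), np.float64(0.0441), np.float64(0.0149)]]
```

Emit:
{"fn": "jog_arm", "kwargs": {
  "targets": [0, 0, 8, -0.0135, 0.0446, -0.01, -1, 0, 0, 8, -0.007, 0.046, -0.01, -1, 0, 0, 8, -0.0005, 0.0466, -0.01, -1, 0, 0, 8, 0.006, 0.0462, -0.01, -1, 0, 0, 8, 0.012, 0.045, -0.01, -1, 0, 0, 8, 0.0185, 0.043, -0.01, -1, 0, 0, 8, 0.024, 0.04, 0, -1, 0, 0, 8, 0.0295, 0.036, 0, -1, 0, 0, 8, 0.034, 0.0315, 0, -1, 0, 0, 8, 0.038, 0.0265, 0, -1]
}}

```text
time: 16.02
tool_pos: [0.5623, 0.1193, 0.1255]
tool_rot: [[-0.251, 0.968, -0.002], [0.968, 0.251, -0.001], [0.0, -0.002, -1.0]]
wrist_force: [1.5, -0.3, -0.9]
opening: 0.0168
finger_force: 30.3
```

Emit:
{"fn": "jog_arm", "kwargs": {
  "targets": [0, 0, 8, 0.0415, 0.021, 0, -1, 0, 0, 8, 0.044, 0.015, 0, -1, 0, 0, 0, 0, 0, 0, -1, 0, 0, 0, 0, 0, 0, -1]
}}

```text
time: 16.52
tool_pos: [0.5814, 0.2085, 0.1255]
tool_rot: [[0.02, 1.0, -0.003], [1.0, -0.02, -0.001], [-0.001, -0.003, -1.0]]
wrist_force: [-0.9, 0.3, 0.3]
opening: 0.0167
finger_force: 30.3
```

Run:
```python
from h import *
s=bot.sense(); im=vision.grab_frame('wrist'); cv2.imwrite('pics/w10.png',im); np.save('w10.npy',s,allow_pickle=True)
print(s['time'],s['tool_pos'],s['opening'],np.degrees(np.arctan2(s['tool_rot'][1][1],s['tool_rot'][0][1])))
c=cam('wrist',s); print(proj(c,[[.57,.28,.024],[.69,.28,.024],[.63,.255,.016],[.63,.305,.016]]))
```

```text
16.525 [0.58139606 0.2084662  0.12545121] 0.016699950071033746 -1.1511475047244424
[[257.49823526 112.82615394]
 [441.10417234 108.88130489]
 [345.48630173 148.06673209]
 [348.23054587  70.98464008]]
```

View pics/w10.png

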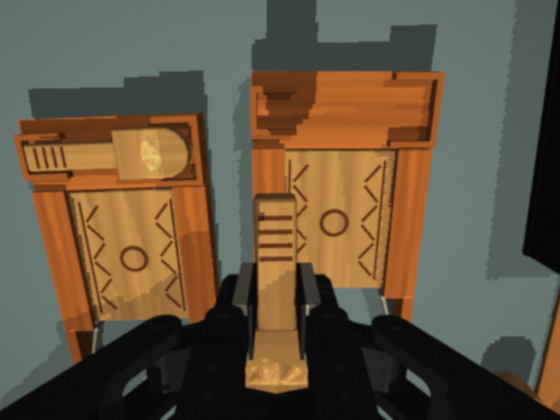

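The view shows the empty pocket's plinth at columns 251–442 and rows 72–148, with the wide end at right, and the board nearly against the stop. I've now viewed more pictures than the limit of 10, so from here I'll measure from numbers only.

Run:
```python
from h import *
s=np.load('w10.npy',allow_pickle=True).item(); c=cam('wrist',s); im=cv2.imread('pics/w10.png')
hsv=cv2.cvtColor(im,cv2.COLOR_BGR2HSV); m=cv2.inRange(hsv,(5,60,60),(30,255,255))
far=[];stop=[]
for u in range(325,375,10):
    r=np.flatnonzero(m[40:110,u])+40; far.append(ray(c,[(u,r[0]-.5)],.016)[0])
    g=np.abs(np.diff(cv2.GaussianBlur(im,(3,3),0)[130:165,u].astype(int),axis=0)).sum(1); stop.append((130.5+g.argmax()))
    print(u,r[0],stop[-1],hsv[140:158:2,u].tolist())
st=ray(c,np.c_[range(325,375,10),stop],.016); print('far',np.mean(far,0),'stop',np.mean(st,0),np.polyfit(st[:,0],st[:,1],1)[0])
for v in (85,100,115,130):
    r=np.flatnonzero(m[v,225:470])+225; e=ray(c,[(r[0]-.5,v),(r[-1]+.5,v)],.024); print(v,r[0],r[-1],e.round(4).tolist(),e.mean(0))
# walls: dark/bright transitions across the pocket ends, grey profile
for u in (270,285,405,420): print(u,im[66:152:2,u,1].tolist())
```

```text
325 70 150.5 [[12, 197, 193], [12, 196, 193], [13, 195, 197], [13, 197, 202], [12, 197, 140], [15, 156, 108], [16, 158, 177], [16, 157, 180], [16, 156, 181]]
335 70 150.5 [[13, 196, 193], [12, 196, 194], [13, 196, 199], [13, 194, 202], [12, 191, 143], [15, 159, 119], [16, 155, 196], [16, 155, 202], [17, 155, 204]]
345 70 150.5 [[12, 195, 194], [12, 196, 193], [13, 196, 198], [13, 197, 202], [12, 194, 141], [15, 159, 101], [16, 156, 172], [16, 157, 179], [16, 160, 177]]
355 70 150.5 [[13, 198, 193], [13, 195, 195], [13, 196, 198], [13, 198, 201], [12, 195, 140], [15, 158, 103], [16, 158, 174], [16, 159, 181], [16, 157, 183]]
365 70 150.5 [[13, 197, 194], [13, 197, 195], [13, 197, 198], [13, 196, 203], [12, 192, 141], [16, 165, 113], [16, 156, 194], [17, 155, 202], [16, 155, 202]]
far [0.62785046 0.30595063] stop [0.62972018 0.25332573] -0.020359018506253535
85 250 443 [[0.5655, 0.2973], [0.6899, 0.2947]] [0.62767122 0.29598478]
100 250 441 [[0.5651, 0.2881], [0.6896, 0.2855]] [0.62735965 0.28682469]
115 250 439 [[0.5647, 0.2787], [0.6894, 0.2762]] [0.62704072 0.27744827]
130 250 437 [[0.5643, 0.2691], [0.6891, 0.2666]] [0.62671417 0.26784774]
270 [69, 66, 69, 61, 59, 56, 55, 55, 54, 53, 49, 53, 50, 40, 37, 39, 38, 49, 53, 54, 56, 58, 60, 61, 60, 54, 51, 48, 51, 52, 55, 45, 54, 72, 76, 81, 77, 54, 59, 61, 63, 65, 103]
285 [68, 68, 67, 61, 58, 56, 55, 55, 55, 53, 50, 51, 49, 42, 37, 38, 39, 48, 55, 53, 56, 59, 60, 60, 59, 54, 48, 51, 51, 51, 53, 47, 51, 50, 57, 83, 85, 96, 104, 102, 108, 81, 87]
405 [66, 69, 67, 74, 89, 91, 89, 76, 76, 78, 83, 101, 104, 103, 101, 101, 103, 103, 95, 90, 83, 85, 91, 96, 96, 94, 95, 91, 92, 91, 72, 54, 57, 57, 59, 61, 60, 53, 82, 92, 86, 53, 72]
420 [67, 66, 65, 73, 91, 91, 89, 75, 77, 79, 93, 102, 102, 103, 100, 101, 101, 100, 98, 89, 84, 85, 89, 89, 92, 93, 93, 88, 82, 77, 58, 38, 39, 47, 43, 43, 42, 43, 81, 89, 85, 55, 77]
```

```bash
python3 -c "
from h import *
plan((.613,.28),88.5,9,.1)"
```

```text
[0.5815 0.2079 0.1258] -1.22 dz/row 0.002864331302235296 [[np.float64(-9.97), np.float64(0.0078), np.float64(0.004)], [np.float64(-9.97), np.float64(0.007), np.float64(0.0053)], [np.float64(-9.97), np.float64(0.0059), np.float64(0.0064)], [np.float64(-9.97), np.float64(0.0047), np.float64(0.0074)], [np.float64(-9.97), np.float64(0.0034), np.float64(0.0081)], [np.float64(-9.97), np.float64(0.0019), np.float64(0.0085)], [np.float64(-9.97), np.float64(0.0004), np.float64(0.0087)], [np.float64(-9.97), np.float64(-0.0011), np.float64(0.0087)], [np.float64(-9.97), np.float64(-0.0026), np.float64(0.0084)]]
```

Emit:
{"fn": "jog_arm", "kwargs": {
  "targets": [0, 0, -10, 0.008, 0.004, 0, -1, 0, 0, -10, 0.007, 0.005, 0, -1, 0, 0, -10, 0.006, 0.0065, 0, -1, 0, 0, -10, 0.0047, 0.0074, 0, -1, 0, 0, -10, 0.0034, 0.008, 0, -1, 0, 0, -10, 0.002, 0.0085, 0.005, -1, 0, 0, -10, 0.0005, 0.0087, 0.01, -1, 0, 0, -10, -0.001, 0.0087, 0.015, -1, 0, 0, -9.7, -0.0026, 0.0084, 0.015, -1, 0, 0, 0, 0, 0, 0, -1]
}}

```text
time: 17.82
tool_pos: [0.6184, 0.2767, 0.08]
tool_rot: [[-1.0, 0.03, -0.004], [0.03, 1.0, -0.002], [0.003, -0.002, -1.0]]
wrist_force: [0.0, -0.1, -1.1]
opening: 0.0166
finger_force: 30.3
```

Emit:
{"fn": "jog_arm", "kwargs": {
  "targets": [0, 0, 0, 0, 0, 0, -1]
}}

```text
time: 17.95
tool_pos: [0.6195, 0.2773, 0.0823]
tool_rot: [[-1.0, 0.03, -0.0], [0.03, 1.0, -0.0], [0.0, -0.0, -1.0]]
wrist_force: [-0.2, 0.2, -0.4]
opening: 0.0167
finger_force: 30.3
```

```bash
python3 -c "
from h import *
plan((.613,.28),88.5,1,.026)"
```

```text
[0.6195 0.2773 0.0823] 88.28 dz/row 0.056273038205506 [[np.float64(-0.22), np.float64(0.0066), np.float64(0.0025)]]
```

Emit:
{"fn": "jog_arm", "kwargs": {
  "targets": [0, 0, -0.22, 0.0066, 0.0025, 0.02, -1, 0, 0, 0, 0, 0, 0.014, -1, 0, 0, 0, 0, 0, 0, -1, 0, 0, 0, 0, 0, 0, -1]
}}

```text
time: 18.45
tool_pos: [0.6134, 0.2811, 0.0485]
tool_rot: [[-1.0, 0.023, 0.001], [0.023, 1.0, 0.0], [-0.001, 0.0, -1.0]]
wrist_force: [-0.2, -0.3, -0.4]
opening: 0.0167
finger_force: 30.3
```

Run:
```python
from h import *
s=bot.sense(); im=vision.grab_frame('wrist'); cv2.imwrite('pics/w11.png',im); c=cam('wrist',s)
print(s['tool_pos'],np.degrees(np.arctan2(s['tool_rot'][1][1],s['tool_rot'][0][1])))
hsv=cv2.cvtColor(im,cv2.COLOR_BGR2HSV)
z0=s['tool_pos'][2]
print(proj(c,[[.57,.28,.024],[.57,.305,.024],[.57,.255,.024],[.565,.28,0.024],[.575,.28,z0+.004]]).round(1).tolist())
for v in range(180,262,10):
    print(v,[(int(h),int(sa),int(va)) for h,sa,va in hsv[v,180:400:10]])
```

```text
[0.61341888 0.28107061 0.04849531] 88.66667339486243
[[268.5, 175.0], [321.5, 173.7], [215.7, 176.2], [268.2, 164.4], [267.5, 200.5]]
180 [(12, 198, 161), (12, 197, 162), (12, 197, 162), (12, 197, 163), (12, 200, 125), (11, 192, 81), (12, 198, 151), (11, 191, 76), (12, 197, 70), (13, 195, 214), (12, 194, 191), (12, 196, 164), (12, 196, 185), (12, 200, 115), (12, 195, 124), (82, 36, 77), (81, 33, 77), (79, 36, 78), (79, 34, 82), (80, 35, 87), (81, 34, 105), (79, 34, 106)]
190 [(12, 195, 171), (12, 197, 171), (13, 197, 171), (12, 197, 172), (12, 195, 144), (12, 194, 84), (12, 198, 152), (12, 187, 75), (11, 183, 71), (13, 196, 182), (12, 196, 189), (13, 196, 161), (12, 194, 185), (12, 200, 115), (12, 190, 125), (83, 30, 76), (84, 34, 76), (83, 40, 77), (81, 33, 77), (81, 33, 78), (84, 33, 77), (81, 33, 77)]
200 [(12, 197, 162), (12, 196, 163), (12, 196, 164), (12, 197, 162), (12, 195, 154), (12, 200, 138), (12, 196, 155), (12, 194, 75), (16, 160, 158), (16, 159, 162), (15, 156, 159), (16, 156, 162), (13, 197, 185), (12, 192, 117), (12, 186, 126), (78, 33, 78), (81, 32, 79), (78, 33, 77)
[... 1413 characters left out ...]
 (81, 33, 77)]
250 [(17, 156, 198), (17, 156, 199), (17, 156, 201), (16, 156, 165), (16, 157, 164), (12, 196, 176), (12, 197, 172), (12, 195, 162), (16, 157, 182), (16, 157, 179), (16, 158, 169), (16, 158, 169), (13, 194, 201), (13, 194, 200), (13, 116, 119), (78, 33, 78), (81, 33, 77), (81, 33, 108), (78, 33, 78), (84, 34, 76), (82, 36, 77), (80, 31, 75)]
260 [(16, 156, 201), (17, 154, 202), (17, 155, 203), (16, 160, 166), (16, 158, 168), (12, 196, 178), (12, 197, 172), (12, 197, 162), (12, 175, 115), (12, 180, 106), (12, 181, 104), (12, 174, 113), (13, 197, 201), (13, 196, 200), (14, 68, 97), (81, 34, 76), (84, 33, 77), (80, 34, 113), (82, 36, 78), (81, 33, 78), (79, 36, 78), (83, 40, 77)]
```

Run:
```python
from h import *
im=cv2.imread('pics/w11.png'); v=cv2.cvtColor(im,cv2.COLOR_BGR2HSV)
for r in (150,158,166,174,182,188): print(r,v[r-1:r+2,210:332:2,2].mean(0).astype(int).tolist())
print(v[206:216,240:312:2,0].mean(0).astype(int).tolist())
print('col276',[(r,v[r,276,:].tolist()) for r in range(140,206,3)])
s=bot.sense();c=cam('wrist',s);z0=s['tool_pos'][2]
print(proj(c,[[.5695,.28+d,.024] for d in(-.025,-.0195,-.0115,0,.0115,.0195,.025)]).round(1).tolist())
```

```text
150 [110, 110, 110, 111, 110, 111, 110, 111, 110, 110, 110, 110, 110, 110, 110, 111, 110, 110, 111, 110, 110, 110, 111, 110, 110, 110, 111, 111, 111, 110, 110, 110, 110, 110, 111, 110, 111, 110, 110, 111, 111, 110, 110, 111, 110, 111, 110, 111, 110, 110, 113, 119, 130, 138, 137, 138, 137, 137, 138, 138, 137]
158 [86, 85, 86, 86, 86, 85, 85, 86, 85, 84, 84, 82, 83, 82, 84, 83, 84, 85, 83, 83, 82, 82, 81, 80, 79, 78, 78, 81, 85, 86, 87, 88, 86, 84, 82, 81, 81, 83, 83, 83, 83, 84, 83, 84, 82, 82, 82, 81, 83, 83, 83, 83, 87, 93, 95, 115, 130, 96, 88, 89, 89]
166 [158, 157, 157, 158, 153, 88, 87, 87, 86, 84, 82, 94, 162, 169, 161, 142, 141, 141, 141, 141, 141, 142, 141, 141, 142, 142, 141, 141, 140, 140, 141, 141, 140, 141, 141, 156, 173, 172, 173, 173, 173, 173, 173, 173, 174, 173, 173, 152, 114, 112, 114, 115, 116, 117, 122, 128, 113, 76, 76, 77, 77]
174 [145, 146, 146, 147, 143, 95, 86, 88, 86, 84, 81, 85, 137, 169, 165, 152, 149, 150, 145, 103, 102, 101, 100, 94, 92, 92, 93, 98, 142, 196, 200, 199, 197, 191, 185, 185, 189, 191, 173, 170, 169, 168, 165, 173, 184, 185, 184, 160, 115, 11
[... 693 characters left out ...]
, 15, 15, 16, 15, 15, 15, 15, 15, 15, 15, 15, 15, 15, 12, 12, 12, 12, 12, 11, 12, 11]
col276 [(140, [78, 30, 110]), (143, [79, 32, 110]), (146, [80, 34, 112]), (149, [81, 32, 110]), (152, [80, 35, 110]), (155, [79, 32, 111]), (158, [13, 85, 81]), (161, [11, 194, 75]), (164, [12, 193, 94]), (167, [13, 195, 149]), (170, [12, 197, 150]), (173, [12, 196, 178]), (176, [13, 195, 204]), (179, [12, 196, 202]), (182, [13, 196, 202]), (185, [13, 195, 203]), (188, [13, 196, 202]), (191, [13, 197, 197]), (194, [14, 166, 86]), (197, [16, 157, 96]), (200, [16, 157, 164]), (203, [16, 157, 175])]
[[215.3, 174.8], [226.9, 174.5], [243.8, 174.1], [268.2, 173.5], [292.5, 172.9], [309.5, 172.5], [321.1, 172.3]]
```

Emit:
{"fn": "jog_arm", "kwargs": {
  "targets": [0, 0, 0, 0.0012, 0, 0.006, -1, 0, 0, 0, 0, 0, 0.008, -1, 0, 0, 0, 0, 0, 0.005, -1, 0, 0, 0, 0, 0, 0, -1, 0, 0, 0, 0, 0, 0, -1]
}}

```text
time: 19.12
tool_pos: [0.6113, 0.2808, 0.0284]
tool_rot: [[-1.0, 0.023, -0.001], [0.023, 1.0, -0.001], [0.001, -0.001, -1.0]]
wrist_force: [-0.6, -1.1, -0.7]
opening: 0.0165
finger_force: 30.2
```

Emit:
{"fn": "jog_arm", "kwargs": {
  "targets": [0, 0, 0, 0, 0, 0.0015, -1, 0, 0, 0, 0, 0, 0.0015, -1, 0, 0, 0, 0, 0, 0, -1]
}}

```text
time: 19.5
tool_pos: [0.6119, 0.2809, 0.0259]
tool_rot: [[-1.0, 0.023, 0.001], [0.023, 1.0, -0.0], [-0.001, -0.0, -1.0]]
wrist_force: [-0.1, -1.5, 0.2]
opening: 0.0166
finger_force: 30.3
```

Emit:
{"fn": "jog_arm", "kwargs": {
  "targets": [0, 0, 0, 0, 0, 0.0015, -1, 0, 0, 0, 0, 0, 0, -1]
}}

```text
time: 19.75
tool_pos: [0.6119, 0.281, 0.0244]
tool_rot: [[-1.0, 0.023, 0.0], [0.023, 1.0, -0.0], [-0.0, -0.0, -1.0]]
wrist_force: [0.5, -2.2, 0.0]
opening: 0.0165
finger_force: 30.3
```

Emit:
{"fn": "jog_arm", "kwargs": {
  "targets": [0, 0, 0, 0, -0.0012, 0.001, -1, 0, 0, 0, 0, 0, 0.001, -1, 0, 0, 0, 0, 0, 0, -1]
}}

```text
time: 20.12
tool_pos: [0.6119, 0.2809, 0.0241]
tool_rot: [[-1.0, 0.022, 0.001], [0.022, 1.0, 0.002], [-0.001, 0.002, -1.0]]
wrist_force: [-2.2, -1.7, 7.5]
opening: 0.0166
finger_force: 31.1
```

Emit:
{"fn": "jog_arm", "kwargs": {
  "targets": [0, 0, 0, 0, 0, -0.0012, -1, 0, 0, 0, 0, 0, 0, -0.7, 0, 0, 0, 0, 0, 0, -0.4, 0, 0, 0, 0, 0, 0, -0.4, 0, 0, 0, 0, 0, -0.01, -0.4, 0, 0, 0, 0, 0, -0.03, -0.4, 0, 0, 0, 0, 0, -0.05, -0.4, 0, 0, 0, 0, 0, -0.05, -0.4, 0, 0, 0, 0, 0, 0, -0.4]
}}

```text
time: 21.25
tool_pos: [0.6148, 0.2814, 0.1705]
tool_rot: [[-1.0, 0.023, 0.011], [0.023, 1.0, 0.005], [-0.011, 0.005, -1.0]]
wrist_force: [0.0, 0.2, 0.5]
opening: 0.0258
finger_force: 0.0
```

Run:
```python
from h import *
s=bot.sense(); print(s['wrist_force'],s['opening'])
for nm in ('wrist','top','scene'):
    im=vision.grab_frame(nm); cv2.imwrite(f'pics/e_{nm}.png',im); c=cam(nm,s); hsv=cv2.cvtColor(im,cv2.COLOR_BGR2HSV)
    m=cv2.inRange(hsv,(15,90,90),(22,185,255)); m=cv2.morphologyEx(m,cv2.MORPH_CLOSE,np.ones((3,3)))
    n,l,st,ce=cv2.connectedComponentsWithStats(m)
    for i in range(1,n):
        q=np.argwhere(l==i)[:,::-1]; w=ray(c,q,.028)
        if st[i,4]>25 and .5<w[:,0].mean()<.75 and .05<w[:,1].mean()<.34: print(nm,st[i],w.mean(0).round(4),w.min(0).round(4),w.max(0).round(4))
```

```text
[0.01707493 0.15830081 0.46581169] 0.0257844083074122
wrist [ 255  147   40  126 3370] [0.6313 0.2817] [0.5724 0.265 ] [0.6813 0.2982]
wrist [ 112  165  132   86 9974] [0.6214 0.204 ] [0.5845 0.1514] [0.6587 0.256 ]
top [155 148  13  36 269] [0.6335 0.2757] [0.5767 0.2594] [0.6853 0.2967]
top [171 155  36  25 854] [0.6275 0.1937] [0.5891 0.1386] [0.6635 0.2472]
scene [328 158  48  39 966] [0.632  0.1981] [0.5746 0.1066] [0.6877 0.289 ]
```

```bash
python3 -c "
from bench import ticket
print(ticket.hand_in())"
```

```text
the job is handed in; nothing more can be done
None
```

I handed in the job at about 21 s: the board is clipped home with both clips shut behind it, and the spreader lies in the pocket with its blade in the wide end. The hand-in gave no verdict, and I viewed 13 pictures where the limit was 10.

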